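# Load the model-car body on the gluing jig so it holds the part-present pin down

### The arm

A 7-joint arm with a two-finger parallel gripper is mounted at the origin on the work surface. World frame = base frame: x ahead of the robot, y to its left, z up, the work surface at z = 0. Lengths are in mm, angles in rad, forces in N, time in s.
With the tool pointing down it reaches from about 400 to 875 mm from the base axis. Payload 4.4 kg.
Tool frame: the origin (TCP) lies between the finger pads; the fingertips stand 11 mm ahead of it and the grasp point (between the pads) lies 8 mm behind it; y points along the fingers, x is the direction in which the jaws open and shut, and the axes are right-handed (so a half turn about y gives the same grasp; the last joint's range is limited). The gripper opens to 85 mm and grips with 20 to 120 N. Pads are 22 mm wide; open, the fingers measure 114 mm over their backs; the gripper's body (76 mm by 85 mm) begins 54 mm behind the grasp point. The pads swing forward as they close: fully open they stand 13 mm farther back than shut.
Start: joints at [-1.231, 0.628, 0.038, 1.517, -0.027, 0.996, -0.02], TCP at [256.569, 597.235, 242.313] pointing down, gripper open.
Joint ranges: [-3.06, 3.06], [-0.37, 2.12], [-1.25, 1.32], [0.18, 2.47], [-1.1, 4.24], [0.23, 1.98], [-2.94, 2.94]. Speed limits (rad/s): [2.57, 2.57, 3.14, 3.14, 3.14, 3.14, 3.14].

### API

Orientations are given as [roll, pitch, yaw] about the fixed x, y, z axes, in that order (R = Rz(yaw) Ry(pitch) Rx(roll)).
In Python, from cell import * gives the robot as it stands.
- The arm moves only by the shell command python3 -m jog 'ROWS'. ROWS is JSON, a list of rows, each an object of numbers: "x", "y", "z": the shift along the tool's x, y, z in mm; "ax", "ay", "az": the turn, a rotation vector about the tool's x, y, z in rad; "grip": the finger opening in mm, from 0 to 85.4. In form: [{"x": .., "y": .., "z": .., "ax": .., "ay": .., "az": .., "grip": ..}, ...]. A call has 1 to 5 rows; each row is the pose to reach, as a shift and turn from the pose commanded when the call began, along the tool's axes at that moment; what a row does not reach only later rows make up. A row lasts 1/10 s, in which the tool goes at most 50 mm and 8.59 degrees, less where a joint would pass 70% of its speed; a pose out of reach is approached as far as the arm can. A call with a gripper value outside its range is refused whole. The fingers move at their own pace and stop on an object; the grip force is fixed at half the most. Time passes only in rows, so rows that repeat a pose let the fingers close. It gives the time, the measured TCP pose, the force and the opening at its end, in the units of the state.
- read_state(): the state, without advancing time (a new reading comes with each control period).
- get_image(name): name is "side" or "top"; returns a dict with "color" (384x512x3 uint8, red, green, blue), "vfov" (degrees; the focal length in pixels is half the picture's height over the tangent of half this angle, whatever the lens; pixels are square), "cx", "cy" (the principal point, pixels), "k1" (the pictures are not rectified: a ray, as slopes to the right and down, at radius r is drawn at 1 + k1 r^2 times it, then the intrinsics apply), "camera_from_world" (4x4, takes a point from world to camera coordinates). Camera axes: x right, y down, z forward; pixel columns grow to the right and rows downward; lengths in mm; the calibration is good to about 2 mm. A picture is of the moment at which its call begins. There is no depth.
- finish_job(): hands the job in, once; it reports no verdict.
The state is a dict: "clock": time; "qpos": joint angles; "qd": joint speeds; "tau": joint torques, N m; "eef_pos": TCP position; "tool_rot": TCP orientation; "force": force on the tool from outside, world axes, zero at the start; "torque": the same for the moment, N m; "width": finger opening in mm.
Only numpy, scipy, OpenCV 4.12 (cv2) and the standard library are available. Lean on these libraries where they do the work, as an engineer would, in place of code of your own. Each camera call takes 0.05 s, during which the arm holds its last target.

### The job

Put the plywood car body flat on the gluing jig, its solid nose facing the end stop and its side up close to the side fence (a gap of a few millimetres at either is fine), so that it holds the jig's sensing pin fully down, then let go of it. Set it down gently rather than dropping or ramming it, and leave the glue bottle, bowl, wheel stack and dowel box where they are.

Things in the scene. Friction and masses are not known exactly. Their poses are not given: they have to be found in the camera images.
- jig: Grey gluing jig fixed to the desk: base plate 200 x 100 x 25 mm (x, y, z), origin at the centre of its underside, z up. Aluminium end stop along its +x end, side fence along its +y side; the -x end and -y side are open. A black sensor housing (30 x 44 x 20 mm) is fixed outside the +x end. Place and yaw differ every time.
- jig_seat (a point): Centre of the top face of the jig's base plate, 25 mm above the desk, axes as the jig's. A car body pushed hard against both stop and fence has the centre of its underside exactly here, nose towards +x.
- pin (a joint): Travel of the upright steel sensing pin (12 mm diameter) in m: 0 = up, 8 mm proud of the jig's plate; 0.008 = flush with the plate. Spring about 0.3 N at first, 0.7 N when flush: the resting car body's weight holds it down. It stands at x = +62 mm, y = 0 from jig_seat, 18 mm from the end stop.
- pin_top (a point): Centre of the sensing pin's top face (moves with the pin).
- car_center (a point): Centre, half-way up (31 mm above the underside), of the loose plywood car body; x towards the nose, y to its left, z up. Chassis slab 160 x 56 x 22 mm; on it a cab 65 long (x -35 to +30 mm) x 40 wide (y) x 40 mm high, its top 62 mm above the underside: grip it across the 40 mm width.
- car_nose (a point): Middle of the front face of the car body's solid nose: 80 mm ahead of its centre, 11 mm above its underside.
- glue: Bystander: white glue bottle, 52 mm diameter, 125 mm tall, origin at the centre of its underside.
- bowl: Bystander: white paper bowl, 156 mm diameter, 45 mm tall, origin at the centre of its underside.
- wheels: Bystander: stack of four round fibreboard wheels stuck together, 48 mm diameter, 38 mm tall, origin at the centre of its underside.
- pegbox: Bystander: grey open box with wooden dowels, 130 x 70 x 35 mm, origin at the centre of its underside.
- car: The whole car body, about 0.26 kg, origin at the centre of its underside (31 mm below car_center). Wheel-arch notches 8 mm deep in the slab's sides. It starts upright on the desk, nose pointing away from the robot within about 50 degrees.
- jig_stop (a point): Middle of the end stop's inner face, at x = +80 mm from jig_seat, 7 mm above the plate. The stop is 76 mm long (y), 15 mm thick and rises 14 mm above the plate.
- jig_fence (a point): On the side fence's inner face, at y = +28 mm from jig_seat, 7 mm above the plate. The fence runs along x from -70 to +80 mm, is 15 mm thick and rises 14 mm above the plate.
- car_tail (a point): Middle of the car body's tail end, 80 mm behind its centre, 11 mm above its underside. The tail has an open slot 24 mm wide and 32 mm deep right through the slab: put the wrong way round, the pin just stands in the slot.

How it is judged:
By the outcome, as a careful person would: the job done as asked, in the order asked, and still so for the second after the job is handed in, with the robot touching nothing.
It also fails if it takes over 38 s, if anything falls off the work surface, if the arm or the gripper's body presses on something with over 40 N, if the wrist force passes 120 N, or if a joint passes its speed limit or range.

## Working session

There is one attempt and no reset: what is moved stays moved. The work goes in short steps, Python scripts to look and compute and a shell command to move; the robot and the scene stay as the last step left them, time stands still between calls to the robot, and variables do not carry over. Pictures are saved under pics/ and viewed, and the job is handed in when it is done.

```bash
ls; mkdir -p pics; python3 - <<'E'
from cell import *
import cv2
s=read_state();print(s)
for n in("side","top"):
    g=get_image(n);cv2.imwrite(f"pics/{n}0.png",g["color"][:,:,::-1]);print({k:v for k,v in g.items() if k!="color"})
E
```

```text
pics
{'clock': 0.0, 'qpos': array([-1.23077944,  0.62935486,  0.03846412,  1.51839986, -0.02698433,
        0.99628831, -0.01997803]), 'qd': array([-7.26635257e-04, -5.21957954e-04, -3.53548270e-05,  7.55210764e-04,
        1.00869490e-03,  3.67826427e-04, -1.19480547e-03]), 'tau': array([ 2.56464682e-04, -5.63411021e+01,  1.22650176e+00, -1.93443596e+01,
        1.09509390e-02,  1.05923385e-02, -3.78872059e-06]), 'eef_pos': array([256.34564073, 596.64285138, 241.37363727]), 'tool_rot': array([-1.57084907,  0.00193104,  1.16499122]), 'force': array([-0.31570257, -0.14655732, -0.03600236]), 'torque': array([-0.00795006, -0.03520525, -0.0125619 ]), 'width': 85.61203598785275}
{'vfov': 53.16565406064483, 'cx': 257.1078792516089, 'cy': 189.3762647585743, 'k1': 0.04420841676422919, 'camera_from_world': array([[ 8.31024355e-01, -5.56206862e-01,  5.69632649e-03,
        -4.92066956e+02],
       [-2.94169467e-01, -4.48161737e-01, -8.44165495e-01,
         2.32808641e+02],
       [ 4.72083517e-01,  6.99846400e-01, -5.36052394e-01,
         8.57189815e+02],
       [ 0.00000000e+00,  0.00000000e+00,  0.00000000e+00,
         1.00000000e+00]])}
{'vfov': 51.48621288176698, 'cx': 253.49197182218336, 'cy': 190.29645188607608, 'k1': -0.02741995283979852, 'camera_from_world': array([[-2.66155539e-02, -9.99645048e-01, -1.17948405e-03,
         3.18438146e+01],
       [-9.91030233e-01,  2.65407232e-02, -1.30975827e-01,
         5.86370898e+02],
       [ 1.30960641e-01, -2.31708982e-03, -9.91384861e-01,
         1.40672066e+03],
       [ 0.00000000e+00,  0.00000000e+00,  0.00000000e+00,
         1.00000000e+00]])}
```

View pics/side0.png

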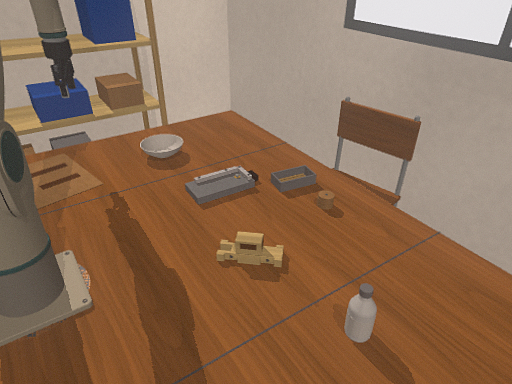

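View pics/top0.png

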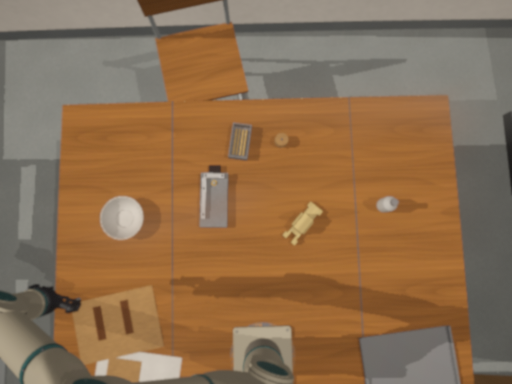

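The side view shows the car at about (250,250) and the jig at about (220,185). In the top view the car is at about (303,222), with its nose up-right and tail slot down-left. The jig is at about (214,200), with the sensor end facing up (away from the robot). I'll enlarge both.

```bash
cat > h.py <<'E'
import numpy as np, cv2
from cell import *
def cam(g):
    H=g["color"].shape[0]; f=H/2/np.tan(np.radians(g["vfov"])/2)
    return f,g["cx"],g["cy"],g["k1"],np.array(g["camera_from_world"])
def proj(g,P):
    f,cx,cy,k,T=cam(g); P=np.atleast_2d(P); c=P@T[:3,:3].T+T[:3,3]; s=c[:,:2]/c[:,2:]
    s=s*(1+k*(s**2).sum(1,keepdims=True)); return s*f+[cx,cy]
def ray(g,uv):
    f,cx,cy,k,T=cam(g); d=(np.atleast_2d(uv)-[cx,cy])/f; s=d.copy()
    for _ in range(20): s=d/(1+k*(s**2).sum(1,keepdims=True))
    D=np.c_[s,np.ones(len(s))]@T[:3,:3]; o=-T[:3,:3].T@T[:3,3]; return o,D
def onz(g,uv,z):
    o,D=ray(g,uv); return o+D*((z-o[2])/D[:,2])[:,None]
def two(ga,ua,gb,ub):
    A=[];b=[]
    for g,u in((ga,ua),(gb,ub)):
        o,D=ray(g,u); d=D[0]/np.linalg.norm(D[0]); M=np.eye(3)-np.outer(d,d); A.append(M); b.append(M@o)
    return np.linalg.lstsq(np.vstack(A),np.hstack(b),rcond=None)[0]
def crop(g,x0,y0,w,h,s,name):
    im=cv2.resize(g["color"][y0:y0+h,x0:x0+w],None,fx=s,fy=s,interpolation=cv2.INTER_CUBIC)[:,:,::-1]
    cv2.imwrite(name,im)
E
python3 - <<'E'
from h import *
import pickle
t=get_image("top");s=get_image("side");pickle.dump((t,s),open("im0.pkl","wb"))
a=lambda g,x,y,w,h,k:cv2.resize(g["color"][y:y+h,x:x+w],None,fx=k,fy=k,interpolation=cv2.INTER_CUBIC)
A=np.hstack([a(t,190,155,50,80,7),a(t,275,190,55,70,7)[:560] if 0 else a(t,275,175,55,80,7)])
cv2.imwrite("pics/tz.png",A[:,:,::-1])
B=np.vstack([a(s,170,150,100,50,6),a(s,200,225,100,50,6)]);cv2.imwrite("pics/sz.png",B[:,:,::-1])
E
```

```text
(no output)
```

View pics/tz.png

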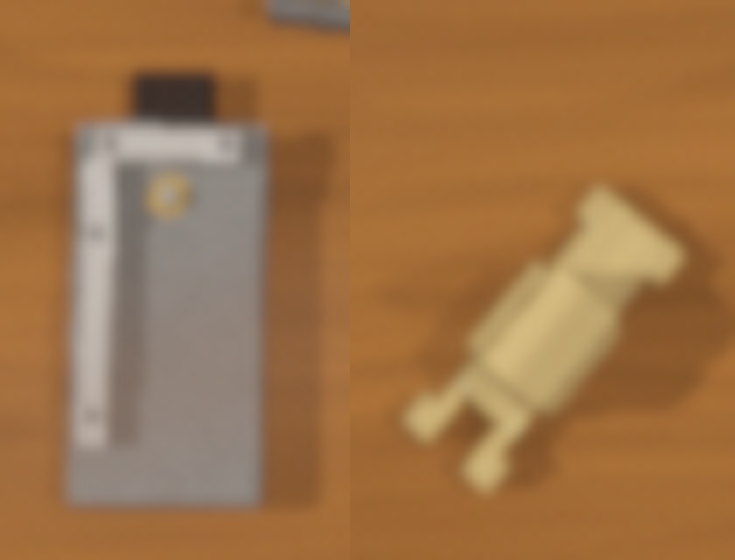

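View pics/sz.png

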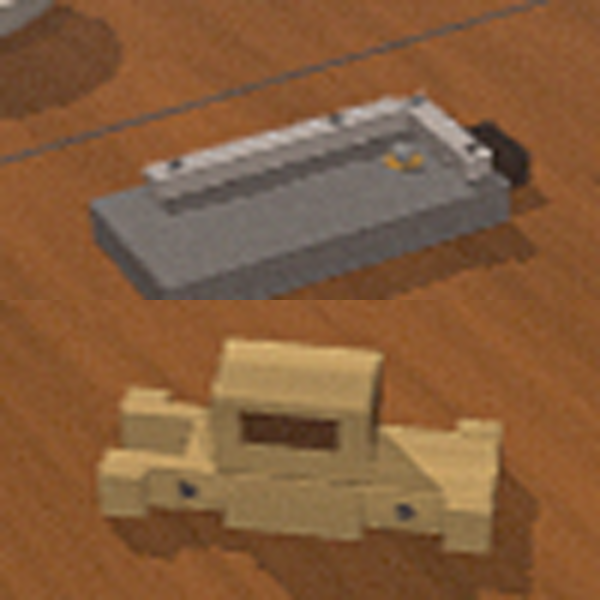

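```bash
python3 - <<'E'
from h import *
import pickle
np.set_printoptions(precision=1,suppress=True)
t,s=pickle.load(open("im0.pkl","rb"))
# masks by colour: lightness at edge via half-level of saturation, upsampled
def cont(g,x,y,w,h,fn,k=8):
    a=cv2.resize(g["color"][y:y+h,x:x+w],None,fx=k,fy=k,interpolation=cv2.INTER_CUBIC)
    m=fn(a); c=max(cv2.findContours(m,0,2)[0],key=cv2.contourArea)
    ap=cv2.approxPolyDP(c,2*k*.35,True)[:,0]
    return m,(c[:,0]+.5)/k-.5+[x,y],(ap+.5)/k-.5+[x,y]
hs=lambda a:cv2.cvtColor(a,cv2.COLOR_RGB2HSV)
jig=lambda a:((hs(a)[...,1]<105)).astype(np.uint8)*255
car=lambda a:((hs(a)[...,0]>=20)&(hs(a)[...,0]<32)&(a[...,1]>110)|(a[...,1]>135)).astype(np.uint8)*255
o=-t["camera_from_world"][:3,:3].T@t["camera_from_world"][:3,3];print("camtop",o)
for n,g,b,f,z in(("jigT",t,(190,174,50,65),jig,25),("carT",t,(275,190,55,65),car,22),("jigS",s,(175,160,95,48),jig,25),("carS",s,(205,225,95,48),car,22)):
    m,c,ap=cont(g,*b,f); cv2.imwrite(f"pics/m_{n}.png",m); print(n,*[np.r_[p,onz(g,p,z)[0][:2]] for p in ap],sep="\n")
def pt(g,u,x0,y0,k): return (np.array(u,float)+.5)/k-.5+[x0,y0]
print("hand jig top z25");
for p in[(66,503),(262,505),(268,125),(77,122)]: print(onz(t,pt(t,p,190,155,7),25))
print("pin z33",onz(t,pt(t,(169,195),190,155,7),33), onz(s,pt(s,(404,150),170,150,6),33))
for p in[(602,185),(685,255),(485,490),(405,415)]: print("car22",onz(t,pt(t,(p[0]-350,p[1]),275,175,7),22))
E
```

```text
camtop [ 397.7   19.5 1471.4]
jigT
[200.1 173.6 656.3 211.4]
[198.9 225.7 464.7 217.3]
[200.4 226.9 460.1 211.9]
[225.7 227.1 457.2 120.4]
[226.9 225.9 461.2 115.8]
[227.8 173.6 653.5 109.1]
carT
[ 310.8  201.6  542.  -192.4]
[ 307.4  204.1  533.2 -179.7]
[ 307.6  207.2  521.7 -179.6]
[ 303.9  211.9  504.7 -165.6]
[ 300.4  212.8  501.8 -152.7]
[ 292.3  222.3  468.1 -121.8]
[ 292.1  226.6  452.7 -120.3]
[ 287.6  230.8  437.8 -103.4]
[284.4 231.3 436.3 -92. ]
[282.8 233.4 428.8 -85.8]
[283.2 235.8 420.2 -86.9]
[285.7 237.2 415.1 -95.7]
[ 291.1  231.6  434.8 -115.9]
[ 293.9  233.2  428.6 -126.1]
[ 295.1  235.9  418.6 -129.8]
[ 291.1  240.9  401.1 -114.6]
[ 291.2  242.6  395.2 -114.9]
[ 293.6  244.6  387.8 -123.2]
[ 296.2  242.6  394.7 -132.9]
[ 296.7  238.8  408.1 -135.3]
[ 300.6  233.2  428.  -150.1]
[ 303.7  232.1  431.7 -161.6]
[ 310.8  223.7  461.3 -188.8]
[ 312.9  217.1  485.1 -197.6]
[ 316.1  214.2  495.3 -209.5]
[ 319.9  213.9  495.8 -223.7]
[ 321.7  211.7  503.8 -230.5]
[ 320.6  209.2  513.1 -226.8]
jigS
[257.6 175.4 679.4 128.1]
[251.1 170.1 681.1 169.5]
[248.6 171.1 670.4 168.
[... 263 characters left out ...]
[253.8 186.4 631.9  78.1]
[254.3 181.4 649.7 102.3]
[255.2 179.7 658.  109.8]
[257.1 179.6 663.5 107.2]
[256.3 176.9 670.7 122.3]
carS
[ 235.2  239.6  453.1 -106.5]
[ 236.1  240.6  452.9 -111.1]
[ 259.9  242.6  499.4 -151.2]
[ 261.4  239.8  508.7 -144.4]
[ 260.9  237.2  513.5 -135. ]
[ 263.1  234.1  525.3 -127.6]
[ 256.7  232.6  514.9 -113.2]
[238.2 231.1 477.6 -81.1]
[237.1 231.9 473.2 -82.6]
[236.7 236.9 461.7 -99.6]
hand jig top z25
[[462.1 217.1  25. ]]
[[458.4 115.6  25. ]]
[[657.8 108.9  25. ]]
[[662.1 209.5  25. ]]
pin z33 [[620.6 160.7  33. ]] [[618.9 157.9  33. ]]
car22 [[ 544.1 -191.7   22. ]]
car22 [[ 506.3 -233.3   22. ]]
car22 [[ 387.8 -124.2   22. ]]
car22 [[427.4 -84.4  22. ]]
```

Measured in the top view, the car's length and width come out at 159.8 and 56.2 mm, and the jig plate at about 200 x 101, all as they should be. The car centre is about (466,-158) with yaw -0.742. The jig seat is about (559.5,162.3) with yaw -0.037, and the pin agrees within 3 mm. Next I'll move above the car.

```bash
cat >> h.py <<'E'
from scipy.spatial.transform import Rotation as Ro
def to(x,y,z,yaw):
    s=read_state(); R=Ro.from_euler("xyz",s["tool_rot"]); d=R.inv().apply(np.array([x,y,z])-s["eef_pos"])
    D=(R.inv()*Ro.from_euler("xyz",[-np.pi/2,0,yaw])).as_rotvec()
    print("clk",round(s["clock"],2),"pos",s["eef_pos"].round(1),"rot",s["tool_rot"].round(3),"F",s["force"].round(1),"w",round(s["width"],1)); print("shift",d.round(1),"turn",D.round(3))
E
python3 -c "
from h import *
to(464.6,-156.7,180,0.829)"
python3 -m jog '[{"x":-39,"z":-31},{"x":-78,"z":-62},{"x":-117,"z":-93},{"x":-156,"z":-124},{"x":-195,"z":-155}]'
```

```text
clk 0.2 pos [256.4 596.9 241.7] rot [-1.571e+00  1.000e-03  1.165e+00] F [0.8 0.3 0.4] w 85.5
shift [-610.2   62.4 -488.7] turn [ 0.     0.336 -0.001]$[0]: bad value
```

```bash
python3 -m jog '[{"x":-39,"y":0,"z":-31,"ax":0,"ay":0,"az":0,"grip":85},{"x":-78,"y":0,"z":-62,"ax":0,"ay":0,"az":0,"grip":85},{"x":-117,"y":0,"z":-93,"ax":0,"ay":0,"az":0,"grip":85},{"x":-156,"y":0,"z":-124,"ax":0,"ay":0,"az":0,"grip":85},{"x":-195,"y":0,"z":-155,"ax":0,"ay":0,"az":0,"grip":85}]'
```

```text
clock: 0.7
eef_pos: [322.2, 354.9, 242.3]
tool_rot: [-1.571, -0.0, 1.165]
force: [1.1, -0.2, 0.2]
width: 84.9
```

```bash
python3 -m jog '[{"x":-39,"y":0,"z":-31,"ax":0,"ay":0,"az":0,"grip":85},{"x":-78,"y":0,"z":-62,"ax":0,"ay":0,"az":0,"grip":85},{"x":-117,"y":0,"z":-93,"ax":0,"ay":0,"az":0,"grip":85},{"x":-156,"y":0,"z":-124,"ax":0,"ay":0,"az":0,"grip":85},{"x":-195,"y":0,"z":-155,"ax":0,"ay":0,"az":0,"grip":85}]'
python3 -m jog '[{"x":-39,"y":0,"z":-31,"ax":0,"ay":0.1,"az":0,"grip":85},{"x":-78,"y":0,"z":-62,"ax":0,"ay":0.2,"az":0,"grip":85},{"x":-117,"y":0,"z":-93,"ax":0,"ay":0.3,"az":0,"grip":85},{"x":-156,"y":20,"z":-124,"ax":0,"ay":0.336,"az":0,"grip":85},{"x":-195,"y":40,"z":-155,"ax":0,"ay":0.336,"az":0,"grip":85}]'
python3 -m jog '[{"x":0,"y":0,"z":0,"ax":0,"ay":0,"az":0,"grip":85}]'
python3 -c "
from h import *
to(464.6,-156.7,120,0.829)"
```

```text
clock: 1.2
eef_pos: [387.7, 114.7, 242.5]
tool_rot: [-1.571, -0.001, 1.165]
force: [1.4, -0.9, 0.9]
width: 84.6
clock: 1.7
eef_pos: [451.9, -119.2, 205.1]
tool_rot: [-1.573, -0.001, 0.828]
force: [0.7, 0.4, 1.0]
width: 85.0
clock: 1.8
eef_pos: [450.9, -124.4, 203.5]
tool_rot: [-1.572, 0.004, 0.818]
force: [-0.5, 1.0, -0.7]
width: 85.0
clk 1.8 pos [ 450.9 -124.4  203.5] rot [-1.572  0.004  0.818] F [-0.5  1.  -0.7] w 85.0
shift [-13.9  83.6 -32. ] turn [ 0.002 -0.011 -0.004]
```

```bash
python3 -m jog '[{"x":-7,"y":20,"z":-16,"ax":0,"ay":0,"az":0,"grip":85},{"x":-14,"y":45,"z":-32,"ax":0,"ay":-0.01,"az":0,"grip":85},{"x":-14,"y":70,"z":-32,"ax":0,"ay":-0.01,"az":0,"grip":85},{"x":-14,"y":84,"z":-32,"ax":0,"ay":-0.01,"az":0,"grip":85},{"x":-14,"y":84,"z":-32,"ax":0,"ay":-0.01,"az":0,"grip":85}]'
python3 -c "
from h import *
to(464.6,-156.7,41,0.829)
t=get_image('top');s=get_image('side');print(proj(t,[464.6,-156.7,62]),proj(s,[464.6,-156.7,62]))
crop(s,190,190,120,100,6,'pics/s2.png')"
```

```text
clock: 2.3
eef_pos: [463.8, -148.1, 119.5]
tool_rot: [-1.567, 0.002, 0.839]
force: [-1.1, 0.4, 0.1]
width: 85.1
clk 2.3 pos [ 463.8 -148.1  119.5] rot [-1.567  0.002  0.839] F [-1.1  0.4  0.1] w 85.1
shift [-5.7 78.4 -6.6] turn [-0.004  0.01  -0.002]
[[303.3025153  222.45449971]] [[249.51505345 236.27092101]]
```

View pics/s2.png

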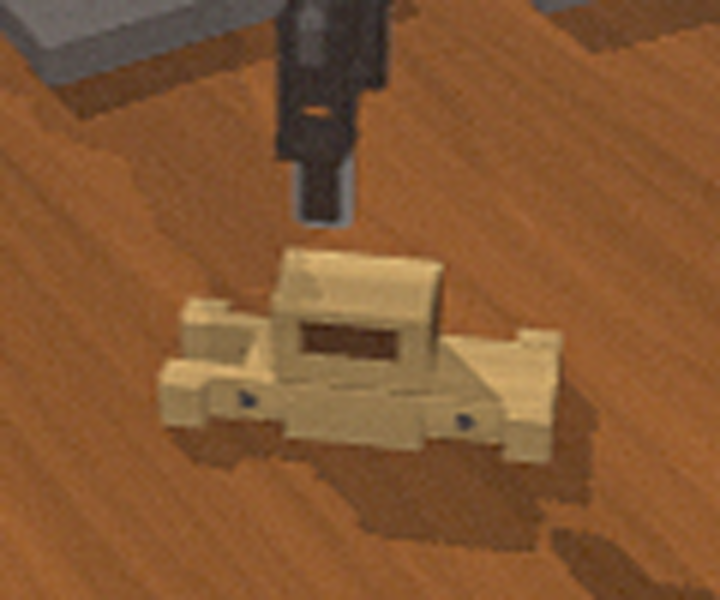

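The side view agrees: I predicted the cab top centre at crop (357,278) and it appears at about (360,282). The fingers are above it and straddle it. I'll correct and descend.

```bash
python3 -m jog '[{"x":-5,"y":0,"z":-6,"ax":0,"ay":0.01,"az":0,"grip":85},{"x":-5,"y":15,"z":-6,"ax":0,"ay":0.01,"az":0,"grip":85},{"x":-5,"y":30,"z":-6,"ax":0,"ay":0.01,"az":0,"grip":85},{"x":-5,"y":38,"z":-6,"ax":0,"ay":0.01,"az":0,"grip":85},{"x":-5,"y":38,"z":-6,"ax":0,"ay":0.01,"az":0,"grip":85}]'
python3 -c "
from h import *
to(464.6,-156.7,41,0.829)"
```

```text
clock: 2.9
eef_pos: [466.2, -157.1, 82.9]
tool_rot: [-1.57, 0.0, 0.829]
force: [0.1, 0.2, -1.0]
width: 85.1
clk 2.9 pos [ 466.2 -157.1   82.9] rot [-1.57   0.     0.829] F [ 0.1  0.2 -1. ] w 85.1
shift [-0.8 41.9  1.4] turn [-0. -0. -0.]
```

```bash
python3 -m jog '[{"x":-1,"y":12,"z":1,"ax":0,"ay":0,"az":0,"grip":85},{"x":-1,"y":24,"z":1,"ax":0,"ay":0,"az":0,"grip":85},{"x":-1,"y":34,"z":1,"ax":0,"ay":0,"az":0,"grip":85},{"x":-1,"y":42,"z":1,"ax":0,"ay":0,"az":0,"grip":85},{"x":-1,"y":42,"z":1,"ax":0,"ay":0,"az":0,"grip":85}]'
python3 -c "
from h import *
to(464.6,-156.7,41,0.829)
s=get_image('side');crop(s,190,190,120,100,6,'pics/s3.png')"
```

```text
clock: 3.4
eef_pos: [464.3, -156.8, 40.1]
tool_rot: [-1.569, 0.001, 0.829]
force: [-0.8, 0.4, 0.9]
width: 85.1
clk 3.4 pos [ 464.3 -156.8   40.1] rot [-1.569e+00  1.000e-03  8.290e-01] F [-0.8  0.4  0.9] w 85.1
shift [ 0.2 -0.9 -0.2] turn [-0.002 -0.    -0.001]
```

View pics/s3.png

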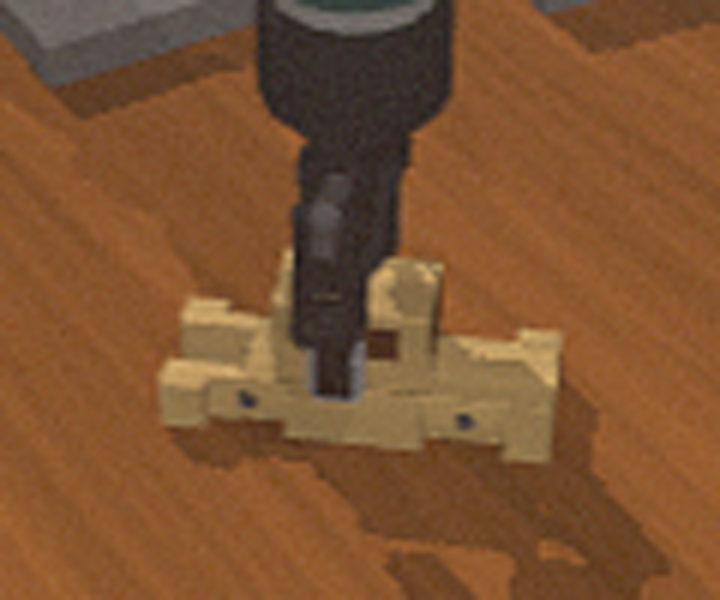

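The finger beside the cab is at crop (335,370), clear of the slab top. I'll close in steps.

```bash
python3 -m jog '[{"x":0,"y":0,"z":0,"ax":0,"ay":0,"az":0,"grip":60},{"x":0,"y":0,"z":0,"ax":0,"ay":0,"az":0,"grip":50},{"x":0,"y":0,"z":0,"ax":0,"ay":0,"az":0,"grip":44},{"x":0,"y":0,"z":0,"ax":0,"ay":0,"az":0,"grip":40},{"x":0,"y":0,"z":0,"ax":0,"ay":0,"az":0,"grip":30}]'
python3 -m jog '[{"x":0,"y":0,"z":0,"ax":0,"ay":0,"az":0,"grip":20},{"x":0,"y":0,"z":0,"ax":0,"ay":0,"az":0,"grip":20},{"x":0,"y":0,"z":0,"ax":0,"ay":0,"az":0,"grip":20}]'
python3 -c "
from h import *
to(464.6,-156.7,41,0.829)
t=get_image('top');s=get_image('side');crop(s,190,190,120,100,6,'pics/s4.png')"
```

```text
clock: 3.95
eef_pos: [465.1, -157.0, 41.6]
tool_rot: [-1.571, -0.0, 0.829]
force: [-0.4, 0.5, 5.3]
width: 39.4
clock: 4.25
eef_pos: [465.1, -157.0, 41.6]
tool_rot: [-1.571, -0.0, 0.829]
force: [0.0, -0.5, 4.9]
width: 39.0
clk 4.25 pos [ 465.1 -157.    41.6] rot [-1.571 -0.     0.829] F [ 0.  -0.5  4.9] w 39.0
shift [-0.1  0.6  0.6] turn [0.001 0.    0.   ]
```

View pics/s4.png

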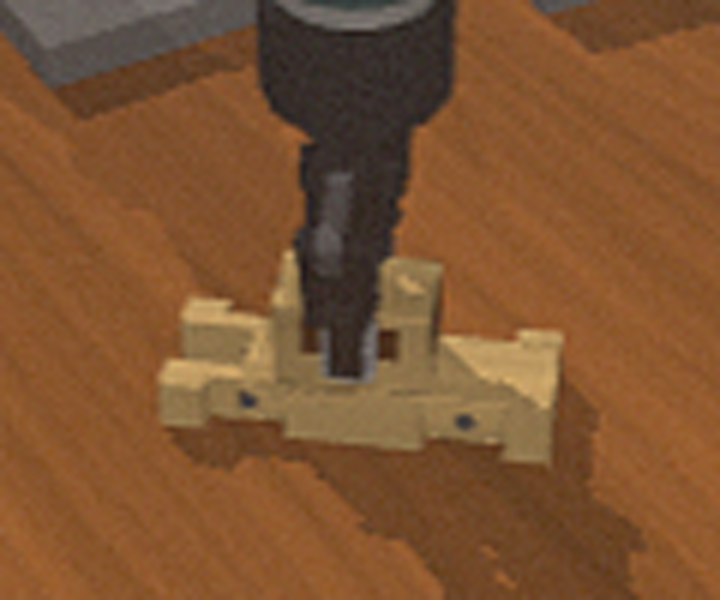

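Gripped, width 39 mm on the 40 mm cab. Lifting.

```bash
python3 -m jog '[{"x":0,"y":-5,"z":0,"ax":0,"ay":0,"az":0,"grip":20},{"x":0,"y":-20,"z":0,"ax":0,"ay":0,"az":0,"grip":20},{"x":0,"y":-45,"z":0,"ax":0,"ay":0,"az":0,"grip":20},{"x":0,"y":-70,"z":0,"ax":0,"ay":0,"az":0,"grip":20},{"x":0,"y":-80,"z":0,"ax":0,"ay":0,"az":0,"grip":20}]'
python3 -m jog '[{"x":0,"y":0,"z":0,"ax":0,"ay":0,"az":0,"grip":20}]'
python3 -c "
from h import *
to(540,150,122,1.534)"
```

```text
clock: 4.85
eef_pos: [465.7, -157.2, 122.9]
tool_rot: [-1.573, -0.001, 0.829]
force: [0.6, -0.4, -1.6]
width: 39.4
clock: 4.95
eef_pos: [465.7, -157.1, 122.1]
tool_rot: [-1.573, -0.001, 0.829]
force: [1.4, -0.3, -2.2]
width: 39.0
clk 4.95 pos [ 465.7 -157.1  122.1] rot [-1.573e+00 -1.000e-03  8.290e-01] F [ 1.4 -0.3 -2.2] w 39.0
shift [2.766e+02 1.000e-01 1.527e+02] turn [ 0.003 -0.705  0.   ]
```

```bash
python3 -m jog '[{"x":15,"y":0,"z":8,"ax":0,"ay":-0.05,"az":0,"grip":20},{"x":42,"y":0,"z":23,"ax":0,"ay":-0.12,"az":0,"grip":20},{"x":70,"y":0,"z":38,"ax":0,"ay":-0.19,"az":0,"grip":20},{"x":98,"y":0,"z":54,"ax":0,"ay":-0.26,"az":0,"grip":20},{"x":126,"y":0,"z":70,"ax":0,"ay":-0.33,"az":0,"grip":20}]'
python3 -c "
from h import *
to(540,150,122,1.534)"
```

```text
clock: 5.45
eef_pos: [497.6, -14.2, 119.6]
tool_rot: [-1.568, 0.0, 1.164]
force: [1.0, 0.5, -2.5]
width: 39.4
clk 5.45 pos [497.6 -14.2 119.6] rot [-1.568  0.     1.164] F [ 1.   0.5 -2.5] w 39.4
shift [167.5  -2.4  25.9] turn [-0.003 -0.37   0.   ]
```

```bash
python3 -m jog '[{"x":35,"y":-1,"z":6,"ax":0,"ay":-0.08,"az":0,"grip":20},{"x":75,"y":-2,"z":12,"ax":0,"ay":-0.18,"az":0,"grip":20},{"x":115,"y":-2,"z":18,"ax":0,"ay":-0.28,"az":0,"grip":20},{"x":150,"y":-2,"z":23,"ax":0,"ay":-0.34,"az":0,"grip":20},{"x":163,"y":-2,"z":26,"ax":0,"ay":-0.37,"az":0,"grip":20}]'
python3 -m jog '[{"x":0,"y":0,"z":0,"ax":0,"ay":0,"az":0,"grip":20},{"x":0,"y":0,"z":0,"ax":0,"ay":0,"az":0,"grip":20}]'
python3 -c "
from h import *
import pickle
to(559,160,122,1.534)
t=get_image('top');s=get_image('side');pickle.dump((t,s),open('im5.pkl','wb'))
crop(t,180,150,70,90,6,'pics/t5.png');crop(s,170,110,120,100,6,'pics/s5.png')"
```

```text
clock: 5.95
eef_pos: [539.3, 149.5, 121.5]
tool_rot: [-1.569, -0.003, 1.539]
force: [-0.8, 0.1, -3.8]
width: 39.2
clock: 6.15
eef_pos: [538.5, 141.8, 121.9]
tool_rot: [-1.568, 0.002, 1.528]
force: [-0.3, -0.6, -2.0]
width: 39.2
clk 6.15 pos [538.5 141.8 121.9] rot [-1.568  0.002  1.528] F [-0.3 -0.6 -2. ] w 39.2
shift [ 19.   -0.2 -19.7] turn [-0.003 -0.006 -0.002]
```

View pics/t5.png

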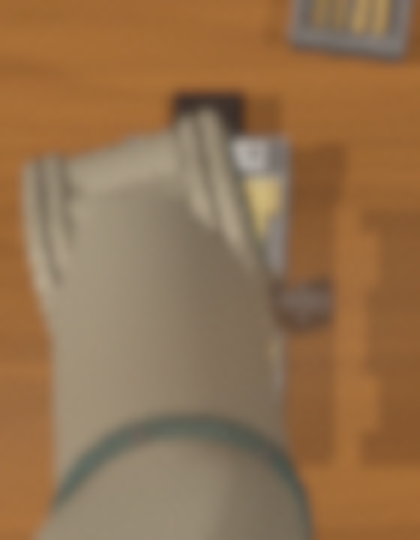

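View pics/s5.png

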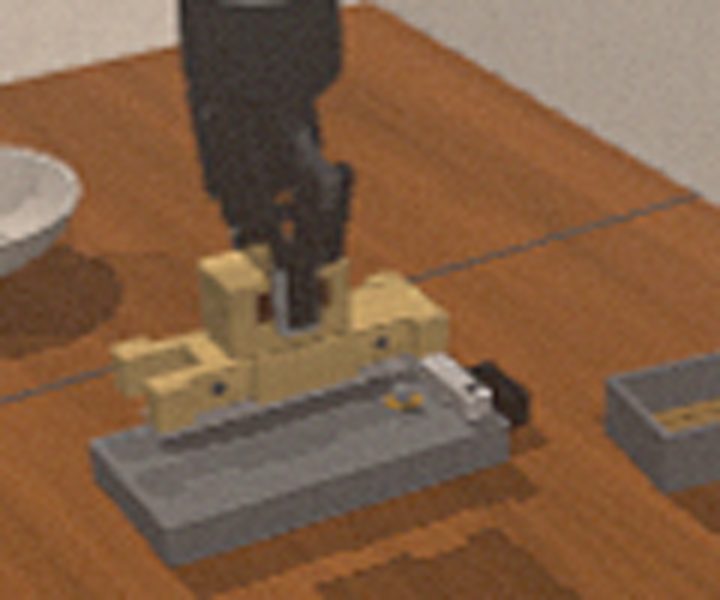

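The car is held level over the jig with its nose toward the sensor. In the side crop the slab-top corners are near (148,380), (447,318) and (115,345), and the plate corners near (92,440), (172,525) and (508,425). I'll compare these with the expected values.

```bash
cat > c.py <<'E'
from h import *
np.set_printoptions(precision=1,suppress=True)
def pt(p,x0,y0,k): return (np.array(p,float)+.5)/k-.5+[x0,y0]
E
python3 - <<'E'
from c import *
import pickle
t,s=pickle.load(open('im5.pkl','rb'))
for n,p,z in [("TR",(148,380),102),("NR",(447,318),102),("TL",(115,345),102),("NL",(388,275),102),("NRbot",(447,352),80),("plate-+",(92,440),25),("plate--",(172,525),25),("plate+-",(508,425),25)]:
    print(n,onz(s,pt(p,170,110,6),z))
# expected pixels (crop) for model estimates
def ex(c,yaw,pts): 
    R=np.array([[np.cos(yaw),-np.sin(yaw),0],[np.sin(yaw),np.cos(yaw),0],[0,0,1]]); P=np.array(c)+np.array(pts)@R.T
    return (proj(s,P)-[170,110]+.5)*6-.5
print("jig",ex((559.5,162.3,25),-.037,[(-100,50,0),(-100,-50,0),(100,-50,0),(62,0,8),(80,-38,14),(80,28,14)]))
print("car",ex((540.4,141.8,80),-.043,[(-80,-28,22),(80,-28,22),(-80,28,22),(80,28,22),(80,-28,0),(30,-20,62),(-35,-20,62),(-35,20,62)]))
# closeup sharper, unscaled contrast
crop(s,180,150,60,50,12,'pics/s5a.png');crop(s,220,145,50,50,12,'pics/s5b.png')
E
```

```text
TR [[460.5 131.4 102. ]]
NR [[614.5 105.7 102. ]]
TL [[462.1 171.7 102. ]]
NL [[613.8 162.5 102. ]]
NRbot [[616.5 109.3  80. ]]
plate-+ [[461.7 214.8  25. ]]
plate-- [[460.5 118.9  25. ]]
plate+- [[653.  107.7  25. ]]
jig [[ 90.5 439.2]
 [169.5 529.4]
 [514.1 421.8]
 [406.  387.1]
 [470.3 399.3]
 [409.5 347.3]]
car [[158.8 393.1]
 [449.7 312. ]
 [112.8 344. ]
 [396.9 268.5]
 [450.3 349.8]
 [352.5 258.2]
 [232.2 289.6]
 [197.3 256.9]]
```

View pics/s5a.png

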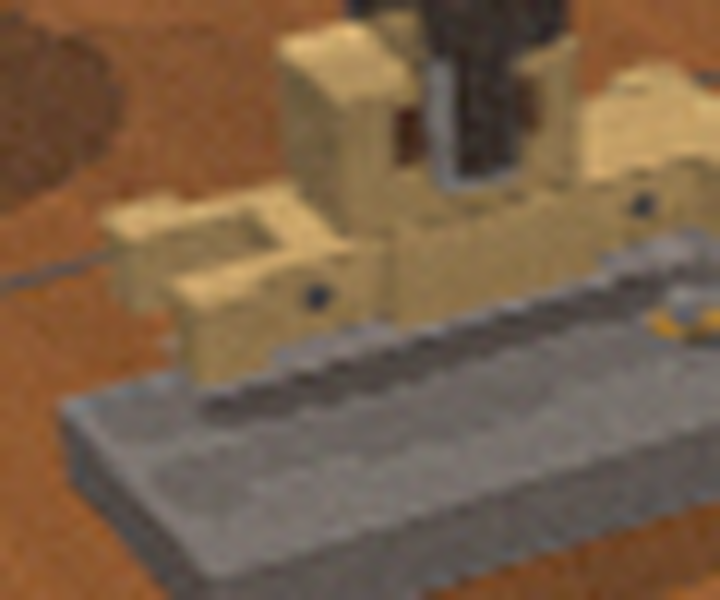

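View pics/s5b.png

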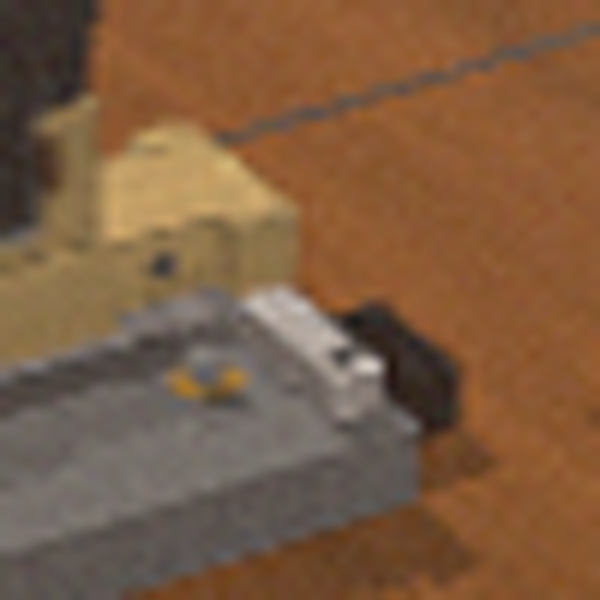

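The measured corners agree with my car estimate to about 1 mm. The jig's x looks 1-2 mm smaller than my first estimate, so I'll take the seat as (558.5,162). I'll go to a spot 6 mm off both stops, above the fence.

```bash
python3 -c "
from h import *
to(550.4,156.3,92,1.534)"
python3 -m jog '[{"x":5,"y":0,"z":-4,"ax":0,"ay":-0.006,"az":0,"grip":20},{"x":10,"y":8,"z":-8,"ax":0,"ay":-0.006,"az":0,"grip":20},{"x":12,"y":18,"z":-11,"ax":0,"ay":-0.006,"az":0,"grip":20},{"x":12,"y":28,"z":-11,"ax":0,"ay":-0.006,"az":0,"grip":20},{"x":12,"y":28,"z":-11,"ax":0,"ay":-0.006,"az":0,"grip":20}]'
python3 -m jog '[{"x":0,"y":0,"z":0,"ax":0,"ay":0,"az":0,"grip":20},{"x":0,"y":0,"z":0,"ax":0,"ay":0,"az":0,"grip":20}]'
python3 -c "
from h import *
to(550.4,156.3,74,1.534)"
```

```text
clk 6.25 pos [539.1 140.7 122.5] rot [-1.569  0.002  1.526] F [-0.  -0.9 -2.5] w 39.2
shift [ 16.2  30.4 -10.7] turn [-0.002 -0.008 -0.002]
clock: 6.75
eef_pos: [549.8, 154.0, 92.9]
tool_rot: [-1.567, 0.001, 1.535]
force: [-0.8, 0.2, -2.1]
width: 39.4
clock: 6.95
eef_pos: [551.4, 154.4, 95.1]
tool_rot: [-1.571, 0.0, 1.535]
force: [-0.5, -0.2, -2.7]
width: 39.5
clk 6.95 pos [551.4 154.4  95.1] rot [-1.571  0.     1.535] F [-0.5 -0.2 -2.7] w 39.5
shift [ 1.9 21.1  1.1] turn [ 0.     0.001 -0.   ]
```

```bash
python3 -m jog '[{"x":1,"y":5,"z":0,"ax":0,"ay":0,"az":0,"grip":20},{"x":1,"y":10,"z":0,"ax":0,"ay":0,"az":0,"grip":20},{"x":1,"y":15,"z":0,"ax":0,"ay":0,"az":0,"grip":20},{"x":1,"y":20,"z":0,"ax":0,"ay":0,"az":0,"grip":20},{"x":1,"y":20,"z":0,"ax":0,"ay":0,"az":0,"grip":20}]'
python3 -m jog '[{"x":0,"y":0,"z":0,"ax":0,"ay":0,"az":0,"grip":20},{"x":0,"y":0,"z":0,"ax":0,"ay":0,"az":0,"grip":20}]'
python3 -c "
from h import *
to(550.4,156.3,74,1.534)
t=get_image('top');s=get_image('side');crop(s,175,130,100,75,8,'pics/s6.png')"
```

```text
clock: 7.45
eef_pos: [550.8, 155.4, 74.1]
tool_rot: [-1.569, 0.0, 1.535]
force: [-1.3, -0.9, -1.5]
width: 39.0
clock: 7.65
eef_pos: [551.5, 155.5, 75.1]
tool_rot: [-1.571, -0.0, 1.535]
force: [0.4, 0.2, -2.1]
width: 38.8
clk 7.65 pos [551.5 155.5  75.1] rot [-1.571 -0.     1.535] F [ 0.4  0.2 -2.1] w 38.8
shift [0.7 1.1 1.1] turn [0.    0.001 0.   ]
```

View pics/s6.png

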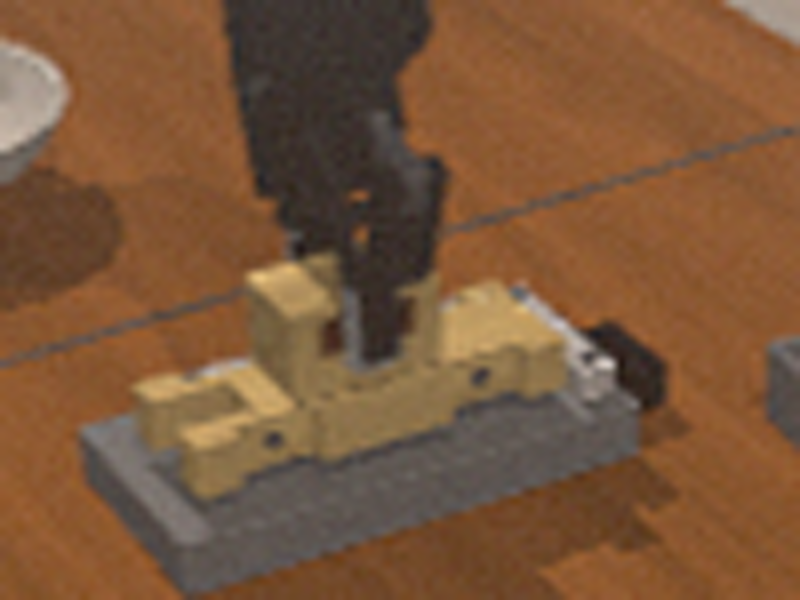

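The car is inside the stops with its nose near the end stop (crop about (570,370)) and no contact force. I'll lower it a few mm, then edge toward the fence and watch the force.

```bash
python3 -m jog '[{"x":0,"y":2,"z":0,"ax":0,"ay":0,"az":0,"grip":20},{"x":1,"y":4,"z":0,"ax":0,"ay":0,"az":0,"grip":20},{"x":2,"y":4,"z":0,"ax":0,"ay":0,"az":0,"grip":20},{"x":2,"y":4,"z":0,"ax":0,"ay":0,"az":0,"grip":20}]'
python3 -m jog '[{"x":1,"y":0,"z":0,"ax":0,"ay":0,"az":0,"grip":20},{"x":1,"y":0,"z":0,"ax":0,"ay":0,"az":0,"grip":20},{"x":1,"y":0,"z":0,"ax":0,"ay":0,"az":0,"grip":20}]'
python3 -m jog '[{"x":1,"y":0,"z":0,"ax":0,"ay":0,"az":0,"grip":20},{"x":1,"y":0,"z":0,"ax":0,"ay":0,"az":0,"grip":20},{"x":1,"y":0,"z":0,"ax":0,"ay":0,"az":0,"grip":20}]'
```

```text
clock: 8.15
eef_pos: [551.4, 157.8, 71.0]
tool_rot: [-1.571, -0.0, 1.535]
force: [-0.4, 0.6, -0.7]
width: 39.2
clock: 8.45
eef_pos: [551.5, 158.8, 71.1]
tool_rot: [-1.571, -0.0, 1.535]
force: [-0.7, 0.4, -2.0]
width: 39.1
clock: 8.75
eef_pos: [551.6, 159.7, 71.1]
tool_rot: [-1.571, -0.0, 1.535]
force: [0.9, 0.5, -2.3]
width: 39.2
```

```bash
python3 -m jog '[{"x":1,"y":0,"z":0,"ax":0,"ay":0,"az":0,"grip":20},{"x":1,"y":0,"z":0,"ax":0,"ay":0,"az":0,"grip":20},{"x":1,"y":0,"z":0,"ax":0,"ay":0,"az":0,"grip":20}]'
python3 -m jog '[{"x":0.5,"y":0,"z":0,"ax":0,"ay":0,"az":0,"grip":20},{"x":1,"y":0,"z":0,"ax":0,"ay":0,"az":0,"grip":20},{"x":1,"y":0,"z":0,"ax":0,"ay":0,"az":0,"grip":20}]'
```

```text
clock: 9.05
eef_pos: [551.6, 160.7, 71.0]
tool_rot: [-1.571, -0.0, 1.535]
force: [1.1, -0.5, -2.3]
width: 38.9
clock: 9.35
eef_pos: [551.6, 161.6, 71.0]
tool_rot: [-1.571, -0.0, 1.535]
force: [-0.6, 0.4, -1.8]
width: 39.4
```

```bash
python3 -m jog '[{"x":0.5,"y":0,"z":0,"ax":0,"ay":0,"az":0,"grip":20},{"x":1,"y":0,"z":0,"ax":0,"ay":0,"az":0,"grip":20},{"x":1,"y":0,"z":0,"ax":0,"ay":0,"az":0,"grip":20}]'
python3 -c "
from h import *
t=get_image('top');s=get_image('side');crop(s,175,140,100,65,8,'pics/s7.png');crop(t,190,160,50,80,7,'pics/t7.png')"
```

```text
clock: 9.65
eef_pos: [551.6, 162.7, 71.1]
tool_rot: [-1.571, -0.0, 1.535]
force: [-0.2, -0.0, -1.8]
width: 39.3
```

View pics/s7.png

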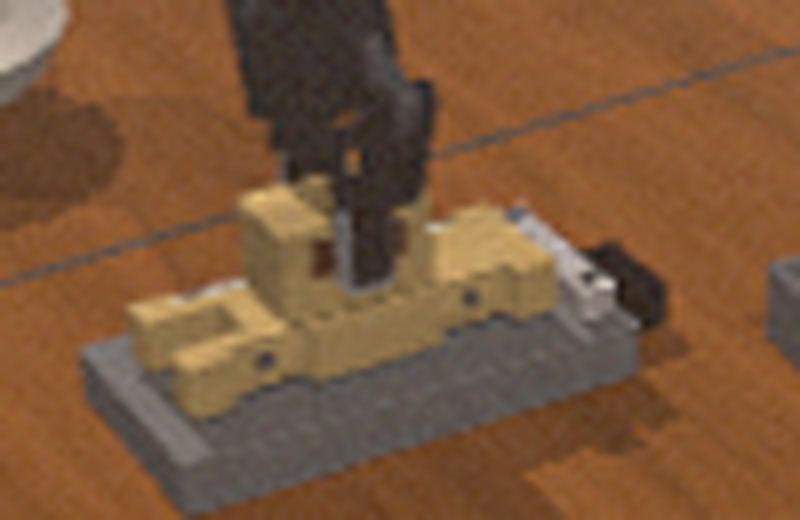

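The image shows no contact yet, with the fence top just behind the car at (210,290). Continuing in small steps.

```bash
python3 -m jog '[{"x":0.5,"y":0,"z":0,"ax":0,"ay":0,"az":0,"grip":20},{"x":1,"y":0,"z":0,"ax":0,"ay":0,"az":0,"grip":20},{"x":1,"y":0,"z":0,"ax":0,"ay":0,"az":0,"grip":20}]'
```

```text
clock: 10.05
eef_pos: [551.6, 163.3, 71.0]
tool_rot: [-1.571, 0.0, 1.535]
force: [0.4, -0.6, -1.1]
width: 39.6
```

```bash
python3 -m jog '[{"x":0.5,"y":0,"z":0,"ax":0,"ay":0,"az":0,"grip":20},{"x":1,"y":0,"z":0,"ax":0,"ay":0,"az":0,"grip":20},{"x":1,"y":0,"z":0,"ax":0,"ay":0,"az":0,"grip":20}]'
```

```text
clock: 10.35
eef_pos: [551.6, 163.6, 71.0]
tool_rot: [-1.57, 0.001, 1.534]
force: [-0.7, -3.6, -0.5]
width: 39.2
```

That is fence contact: 3.6 N, and the TCP stalled at y of about 163.3. I'll back off about 2 mm and approach the stop the same way (tool -z).

```bash
python3 -m jog '[{"x":-2,"y":0,"z":0,"ax":0,"ay":0,"az":0,"grip":20},{"x":-2.5,"y":0,"z":-0.5,"ax":0,"ay":0,"az":0,"grip":20},{"x":-2.5,"y":0,"z":-1,"ax":0,"ay":0,"az":0,"grip":20},{"x":-2.5,"y":0,"z":-1,"ax":0,"ay":0,"az":0,"grip":20}]'
```

```text
clock: 10.75
eef_pos: [552.7, 162.7, 71.1]
tool_rot: [-1.571, -0.001, 1.536]
force: [-0.6, 0.9, -2.0]
width: 38.9
```

```bash
python3 -m jog '[{"x":0,"y":0,"z":-0.5,"ax":0,"ay":0,"az":0,"grip":20},{"x":0,"y":0,"z":-1,"ax":0,"ay":0,"az":0,"grip":20},{"x":0,"y":0,"z":-1,"ax":0,"ay":0,"az":0,"grip":20}]'
```

```text
clock: 11.05
eef_pos: [553.7, 162.1, 71.0]
tool_rot: [-1.571, -0.0, 1.535]
force: [0.4, -0.6, -2.2]
width: 38.9
```

```bash
python3 -m jog '[{"x":0,"y":0,"z":-0.5,"ax":0,"ay":0,"az":0,"grip":20},{"x":0,"y":0,"z":-1,"ax":0,"ay":0,"az":0,"grip":20},{"x":0,"y":0,"z":-1,"ax":0,"ay":0,"az":0,"grip":20}]'
```

```text
clock: 11.35
eef_pos: [554.7, 161.9, 71.0]
tool_rot: [-1.571, 0.0, 1.535]
force: [0.1, -0.1, -2.1]
width: 39.2
```

```bash
python3 -m jog '[{"x":0,"y":0,"z":-0.5,"ax":0,"ay":0,"az":0,"grip":20},{"x":0,"y":0,"z":-1,"ax":0,"ay":0,"az":0,"grip":20},{"x":0,"y":0,"z":-1,"ax":0,"ay":0,"az":0,"grip":20}]'
```

```text
clock: 11.65
eef_pos: [555.7, 161.9, 71.0]
tool_rot: [-1.571, 0.0, 1.535]
force: [0.4, -1.0, -1.9]
width: 39.0
```

```bash
python3 -m jog '[{"x":0,"y":0,"z":-0.5,"ax":0,"ay":0,"az":0,"grip":20},{"x":0,"y":0,"z":-1,"ax":0,"ay":0,"az":0,"grip":20},{"x":0,"y":0,"z":-1,"ax":0,"ay":0,"az":0,"grip":20}]'
```

```text
clock: 11.95
eef_pos: [556.7, 161.8, 71.1]
tool_rot: [-1.571, -0.0, 1.535]
force: [-0.3, -0.7, -1.5]
width: 39.0
```

```bash
python3 -m jog '[{"x":0,"y":0,"z":-0.5,"ax":0,"ay":0,"az":0,"grip":20},{"x":0,"y":0,"z":-1,"ax":0,"ay":0,"az":0,"grip":20},{"x":0,"y":0,"z":-1,"ax":0,"ay":0,"az":0,"grip":20}]'
```

```text
clock: 12.25
eef_pos: [557.7, 161.8, 71.0]
tool_rot: [-1.571, -0.0, 1.535]
force: [-0.2, 0.8, -1.7]
width: 39.1
```

```bash
python3 -m jog '[{"x":0,"y":0,"z":-0.5,"ax":0,"ay":0,"az":0,"grip":20},{"x":0,"y":0,"z":-1,"ax":0,"ay":0,"az":0,"grip":20},{"x":0,"y":0,"z":-1,"ax":0,"ay":0,"az":0,"grip":20}]'
python3 -c "
from h import *
s=get_image('side');crop(s,175,140,100,65,8,'pics/s8.png')"
```

```text
clock: 12.55
eef_pos: [558.1, 161.8, 71.0]
tool_rot: [-1.57, 0.0, 1.535]
force: [-1.8, 0.2, -1.1]
width: 39.1
```

View pics/s8.png

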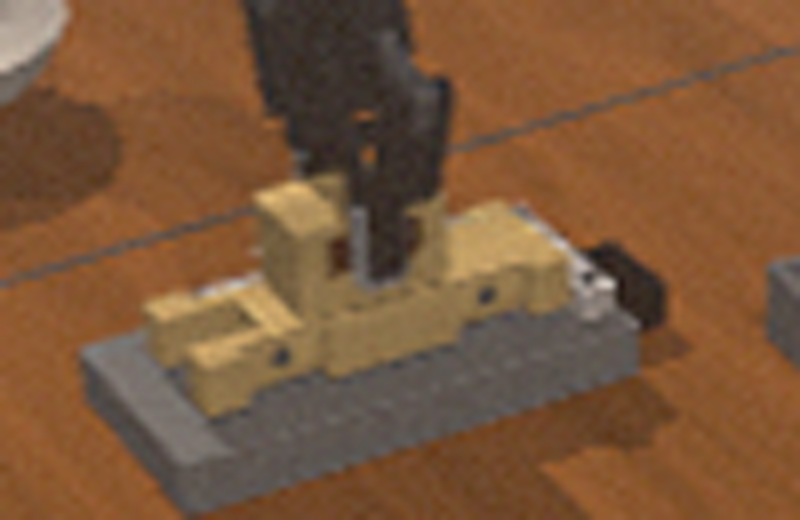

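The nose now touches the stop lightly: it stalled at x=558.1 with about 2 N. In the image the nose is against the stop at (570,265). I'll back off 1.5 mm and lower gently.

```bash
python3 -m jog '[{"x":0,"y":0,"z":1.5,"ax":0,"ay":0,"az":0,"grip":20},{"x":0,"y":1,"z":1.8,"ax":0,"ay":0,"az":0,"grip":20},{"x":0,"y":2,"z":1.8,"ax":0,"ay":0,"az":0,"grip":20},{"x":0,"y":2.5,"z":1.8,"ax":0,"ay":0,"az":0,"grip":20},{"x":0,"y":2.5,"z":1.8,"ax":0,"ay":0,"az":0,"grip":20}]'
```

```text
clock: 13.1
eef_pos: [557.0, 161.8, 68.5]
tool_rot: [-1.571, -0.0, 1.535]
force: [0.6, -0.2, -2.0]
width: 39.2
```

```bash
python3 -m jog '[{"x":0,"y":0.5,"z":0,"ax":0,"ay":0,"az":0,"grip":20},{"x":0,"y":1,"z":0,"ax":0,"ay":0,"az":0,"grip":20},{"x":0,"y":1,"z":0,"ax":0,"ay":0,"az":0,"grip":20}]'
```

```text
clock: 13.4
eef_pos: [556.8, 161.8, 67.5]
tool_rot: [-1.571, -0.0, 1.535]
force: [1.7, 0.0, -1.6]
width: 39.5
```

```bash
python3 -m jog '[{"x":0,"y":0.5,"z":0,"ax":0,"ay":0,"az":0,"grip":20},{"x":0,"y":1,"z":0,"ax":0,"ay":0,"az":0,"grip":20},{"x":0,"y":1,"z":0,"ax":0,"ay":0,"az":0,"grip":20}]'
```

```text
clock: 13.7
eef_pos: [556.8, 161.8, 66.7]
tool_rot: [-1.571, -0.0, 1.535]
force: [0.2, 0.2, -1.0]
width: 38.8
```

```bash
python3 -m jog '[{"x":0,"y":0.5,"z":0,"ax":0,"ay":0,"az":0,"grip":20},{"x":0,"y":0.5,"z":0,"ax":0,"ay":0,"az":0,"grip":20},{"x":0,"y":0.5,"z":0,"ax":0,"ay":0,"az":0,"grip":20}]'
```

```text
clock: 14.0
eef_pos: [556.9, 161.9, 66.6]
tool_rot: [-1.571, -0.0, 1.535]
force: [0.3, -0.5, 5.6]
width: 38.9
```

```bash
python3 -m jog '[{"x":0,"y":0.5,"z":0,"ax":0,"ay":0,"az":0,"grip":20},{"x":0,"y":0.5,"z":0,"ax":0,"ay":0,"az":0,"grip":20},{"x":0,"y":0.5,"z":0,"ax":0,"ay":0,"az":0,"grip":20}]'
```

```text
clock: 14.3
eef_pos: [556.8, 161.9, 66.6]
tool_rot: [-1.571, -0.0, 1.535]
force: [-2.3, -0.2, 9.5]
width: 39.3
```

It is seated at z=66.6, as predicted. I'll ease off the load and open gradually.

```bash
python3 -m jog '[{"x":0,"y":-0.7,"z":0,"ax":0,"ay":0,"az":0,"grip":20},{"x":0,"y":-0.7,"z":0,"ax":0,"ay":0,"az":0,"grip":38},{"x":0,"y":-0.7,"z":0,"ax":0,"ay":0,"az":0,"grip":42},{"x":0,"y":-0.7,"z":0,"ax":0,"ay":0,"az":0,"grip":50},{"x":0,"y":-0.7,"z":0,"ax":0,"ay":0,"az":0,"grip":60}]'
python3 -m jog '[{"x":0,"y":0,"z":0,"ax":0,"ay":0,"az":0,"grip":70},{"x":0,"y":0,"z":0,"ax":0,"ay":0,"az":0,"grip":78},{"x":0,"y":0,"z":0,"ax":0,"ay":0,"az":0,"grip":78}]'
python3 -m jog '[{"x":0,"y":-15,"z":0,"ax":0,"ay":0,"az":0,"grip":78},{"x":0,"y":-35,"z":0,"ax":0,"ay":0,"az":0,"grip":78},{"x":0,"y":-65,"z":0,"ax":0,"ay":0,"az":0,"grip":78},{"x":0,"y":-105,"z":0,"ax":0,"ay":0,"az":0,"grip":78},{"x":0,"y":-150,"z":0,"ax":0,"ay":0,"az":0,"grip":78}]'
```

```text
clock: 14.8
eef_pos: [556.7, 161.9, 65.9]
tool_rot: [-1.57, 0.0, 1.535]
force: [0.1, 0.3, -0.3]
width: 59.7
clock: 15.1
eef_pos: [556.8, 161.8, 66.2]
tool_rot: [-1.571, 0.0, 1.535]
force: [0.3, 0.1, 0.3]
width: 77.9
clock: 15.6
eef_pos: [556.1, 161.6, 218.1]
tool_rot: [-1.57, 0.0, 1.535]
force: [1.2, -0.4, -0.2]
width: 78.1
```

```bash
python3 -m jog '[{"x":-35,"y":0,"z":0,"ax":0,"ay":0,"az":0,"grip":78},{"x":-75,"y":0,"z":0,"ax":0,"ay":0,"az":0,"grip":78},{"x":-115,"y":0,"z":0,"ax":0,"ay":0,"az":0,"grip":78},{"x":-155,"y":0,"z":0,"ax":0,"ay":0,"az":0,"grip":78},{"x":-195,"y":0,"z":0,"ax":0,"ay":0,"az":0,"grip":78}]'
python3 -m jog '[{"x":-20,"y":0,"z":0,"ax":0,"ay":0,"az":0,"grip":78},{"x":-20,"y":0,"z":0,"ax":0,"ay":0,"az":0,"grip":78}]'
python3 - <<'E'
from h import *
import pickle
t=get_image('top');s=get_image('side');pickle.dump((t,s),open('im9.pkl','wb'))
crop(s,175,140,100,65,8,'pics/s9.png');crop(t,185,150,60,85,7,'pics/t9.png')
cv2.imwrite('pics/t9f.png',t['color'][:,:,::-1])
E
```

```text
clock: 16.1
eef_pos: [549.7, -34.6, 217.6]
tool_rot: [-1.572, -0.0, 1.535]
force: [-0.0, -0.8, 0.2]
width: 77.8
clock: 16.3
eef_pos: [548.7, -57.6, 217.4]
tool_rot: [-1.572, 0.002, 1.528]
force: [0.3, -0.5, 0.2]
width: 77.7
```

View pics/s9.png

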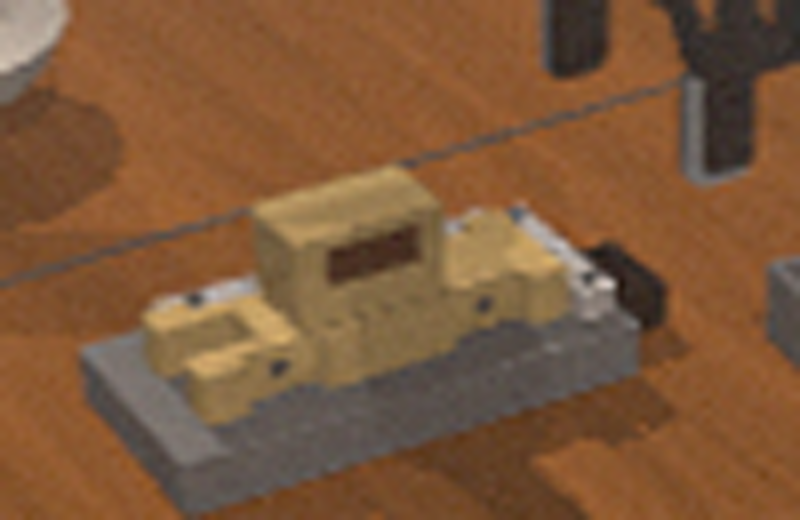

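View pics/t9.png

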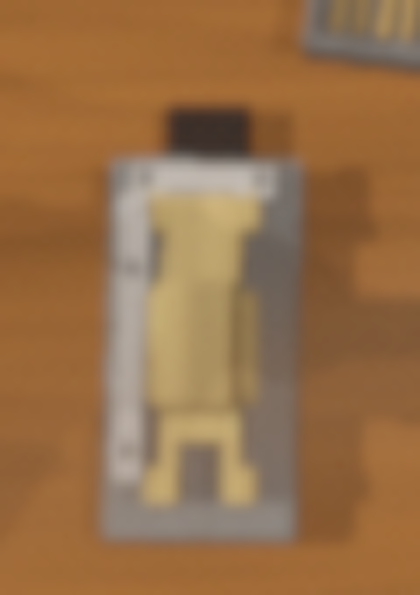

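View pics/t9f.png

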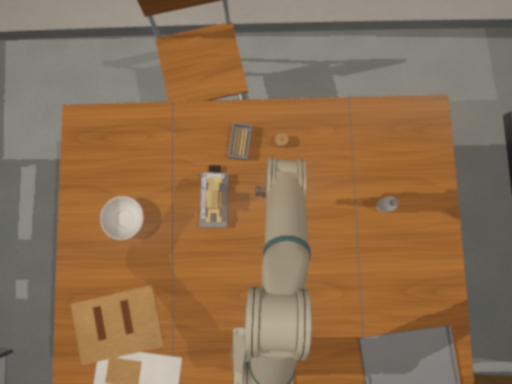

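Both views show the car nose to the stop and side along the fence, and the bystanders have not moved. As a quick flatness check I'll triangulate nose and tail top corners, which should be at z=47.

```bash
python3 - <<'E'
from c import *
import pickle
t,s=pickle.load(open('im9.pkl','rb'))
for n,a,b in[("noseR",(263,200),(568,264)),("tailR",(256,504),(203,377)),("tailL",(141,503),(147,318)),("noseL",(152,193),(495,210))]:
    print(n,two(t,pt(a,185,150,7),s,pt(b,175,140,8)), onz(t,pt(a,185,150,7),47))
def ex(c,yaw,pts):
    R=np.array([[np.cos(yaw),-np.sin(yaw),0],[np.sin(yaw),np.cos(yaw),0],[0,0,1]]); P=np.array(c)+np.array(pts)@R.T
    return (proj(s,P)-[175,140]+.5)*8-.5
for z in(25,29,33): print(z,ex((558.7,161.7,z),-.036,[(80,-28,0),(80,-28,22),(-80,-28,0),(-80,-28,22)]).ravel())
crop(s,235,160,25,25,20,'pics/s9n.png')
E
```

```text
noseR [633.1 128.2  50.3] [[633.4 128.6  47. ]]
tailR [476.1 134.7  47.9] [[476.3 134.7  47. ]]
tailL [479.6 193.5  42.9] [[478.4 193.5  47. ]]
noseL [637.1 186.8  46.8] [[638.6 186.   47. ]]
25 [573.9 312.8 573.4 265.4 209.6 424.8 205.4 375.5]
29 [573.9 304.3 573.3 256.7 208.9 415.9 204.6 366.5]
33 [573.8 295.7 573.2 248.  208.1 407.  203.8 357.4]
```

View pics/s9n.png

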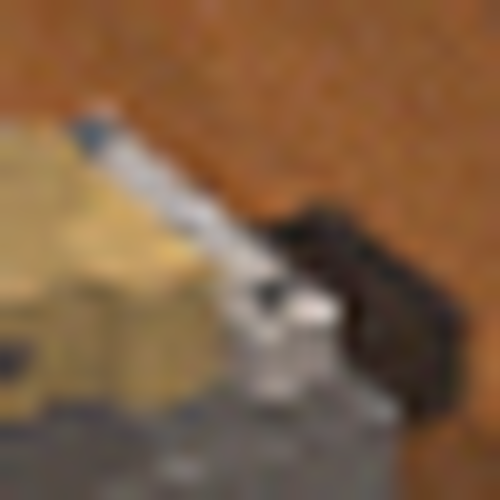

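```bash
python3 -c "
from cell import *
print(finish_job())"
```

```text
the job is handed in; nothing more can be done
None
```

The car body is on the gluing jig with its nose to the end stop and its side along the fence. I let go of it, moved the arm clear and handed the job in at about 16.4 s of the 38 s allowed.

- **Placing:** I gripped the car by its cab and lowered it inside the jig. I then touched it lightly against the fence (3.6 N) and the stop (about 2 N), backing off 1–2 mm each time. I lowered it in small steps until the plate took the load, which peaked at about 9.5 N upward. That came at the expected height, and I opened the fingers slowly.
- **Seating:** In the side view the nose's top corner (crop row 264) matches a car lying flat on the plate (265). With the pin still up, it would show near row 248. The pin cannot be seen under the car and has no readout, so "fully down" is inferred from the seating height.
- **Check that disagreed:** Finding the four slab corners from both cameras gave heights of 43 to 50 mm, where 47 mm was expected. I put this down to the coarse pixels (about 3 mm each).
- **Bystanders:** In the last top view the glue bottle, bowl, wheels and dowel box look unmoved. I judged this by eye and did not measure it.

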